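# Clear the carving stand and slide the panel onto it

## Task

Get the narrow carving stand ready for the next job: sweep the three loose wood chips off it, down onto the bench, with the scraper block (do not touch the chips with the fingers), then put the scraper block back standing along the top of its narrow ledge and let go. Then slide the carved panel, flat and without lifting it, off its platform across the gap onto the stand, so that it rests on the stand alone, centred and square with it. Leave the other tools on the bench where they are.

Things in the scene. Friction and masses are not known exactly. Their poses are not given: they have to be found in the camera images.
- stand_top (a point): centre of the top face of the carving stand: a fixed wooden beam on a foot, its top 140 (x) by 56 (y) mm and 60 mm above the bench (this point is at that height). The stand's x axis runs along its length; its foot is 80 mm wide (y), 12 mm high.
- platform: fixed wooden platform table beside the stand, 160 (x) by 170 (y) mm, top face 62 mm above the bench (2 mm above the stand's top). It stands on either the +y or the -y side of the stand, its axes parallel to the stand's, its centre 160 mm from the stand's centre, so that a 47 mm gap lies between the stand's side and the platform's edge. Origin: centre of its underside, on the bench.
- chisel_tray: fixed low plywood tray of chisels on the other side of the stand, 160 (x) by 150 (y) by 30 mm high; not part of the job. Origin: centre of its underside.
- panel: carved square-edged wooden panel with a rosette and a raised border, 100 (x) by 120 (y) mm, 20 mm thick, about 180 g, lying face up on the platform; too wide to grasp from above. Origin: centre of its underside. Its y axis points across the stand (toward or away from it) within about 0.25 rad. When done its origin is at the stand's top centre and its x axis runs along the stand's x axis.
- scraper: scraper block standing upright on the bench: a dark wooden block with a steel sole, 80 (x) by 24 (y) by 30 mm high, with an upright grip fin 56 (x) by 16 (y) mm on it that reaches from 30 to 75 mm above the sole; about 150 g. Origin: centre of the sole. The fin is grasped from above across its 16 mm (y) at about 55 mm above the sole.
- ledge_top (a point): centre of the top face of the narrow tool ledge: a fixed wooden ledge, T-shaped, top 110 (x) by 30 (y) mm and 60 mm above the bench (this point is at that height), foot 100 by 70 mm. x axis along its length.
- chip0: loose wood chip, 20 by 12 by 6 mm, about 10 g, lying on the stand's top. Origin: centre of its underside.
- chip1: loose wood chip, 20 by 12 by 6 mm, about 10 g, lying on the stand's top. Origin: centre of its underside.
- chip2: loose wood chip, 20 by 12 by 6 mm, about 10 g, lying on the stand's top. Origin: centre of its underside.
- gouge_a: bystander: gouge lying on the bench, wooden handle 110 mm toward -x, steel blade 100 mm toward +x of its origin (end of the handle), 22 mm high
- gouge_b: bystander: wide chisel lying on the bench, handle 110 mm toward -x, blade 80 mm toward +x of its origin (end of the handle), 22 mm high
- mallet: bystander: wooden mallet lying on the bench, head 50 (x) by 110 (y) by 55 mm high, handle reaching 225 mm toward +x. Origin: centre of the head's underside
- oilstone: bystander: oilstone in a wooden case, 160 (x) by 60 (y) by 30 mm high. Origin: centre of its underside
- brush: bystander: hand brush lying on the bench, along its x axis. Origin: underside near its middle
- finial: bystander: small turned finial standing upright, diameter 52 mm, 64 mm high. Origin: centre of its underside
- tin: bystander: bare metal tin, diameter 64 mm, 75 mm high. Origin: centre of its underside
Not all that is in view belongs to the job. Leave any orange or turquoise look-alike of the scraper alone.

How it is judged:
By the outcome, as a careful person would: the job done as asked, in the order asked, and still so for the second after the job is handed in, with the robot touching nothing.
It also fails if it takes over 64 s, if anything falls off the work surface, if the arm or the gripper's body presses on something with over 40 N, if the wrist force passes 120 N, or if a joint passes its speed limit or range.

## Robot

A 6-joint arm with a two-finger parallel gripper is mounted at the origin on the work surface. World frame = base frame: x ahead of the robot, y to its left, z up, the work surface at z = 0. Lengths are in mm, angles in rad, forces in N, time in s.
With the tool pointing down it reaches from about 275 to 1000 mm from the base axis. Payload 8.4 kg.
Tool frame: the origin (TCP) lies at the very end of the fingers, on their centre line; the grasp point (between the pads) lies 19 mm behind it; z points along the fingers, y is the line along which they close (so a half turn about z gives the same grasp; the last joint's range is limited). The gripper opens to 85 mm and grips with 20 to 120 N. Pads are 22 mm wide; open, the fingers measure 114 mm over their backs; the gripper's body (76 mm by 85 mm) begins 54 mm behind the grasp point. The pads swing forward as they close: fully open they stand 13 mm farther back than shut.
Start: joints at [-1.256, 0.353, 1.633, -0, 1.155, -0.002], TCP at [194.703, -593.901, 231.281] pointing down, gripper open.
Joint ranges: [-2.63, 2.63], [-0.92, 2.1], [0.06, 2.66], [-1.3, 4.44], [0, 2.69], [-3.02, 3.02]. Speed limits (rad/s): [2.22, 2.22, 2.79, 3.14, 3.14, 3.14].

## Interface

Orientations are given as [roll, pitch, yaw] about the fixed x, y, z axes, in that order (R = Rz(yaw) Ry(pitch) Rx(roll)).
In Python, from rig import telemetry, imaging, r gives the robot as it stands. The module is installed in compiled form; this text tells all that it offers.
- The arm moves only by the tool step_arm, never from a script. Its argument "moves" is a list of rows, each a list of 3 entries, a list of its own where there are three numbers: the turn, a rotation vector about the tool's x, y, z scaled (see below), then the shift along the tool's x, y, z scaled (see below), then the opening, from -1 (shut) to 1 (fully open). A call has 1 to 8 rows; each row is the pose to reach, as a shift and turn from the pose commanded when the call began, along the tool's axes at that moment; what a row does not reach only later rows make up. The controller multiplies each number of a shift by 200 mm and each number of a turn by 45 degrees. A row lasts 1/10 s, in which the tool goes at most 50 mm and 8.59 degrees, less where a joint would pass 70% of its speed; a pose out of reach is approached as far as the arm can. A call with a number of a shift or a turn outside -1 to 1 is refused whole. A call with a gripper value outside its range is refused whole. The fingers move at their own pace and stop on an object; "squeeze" is the grip in N (left out, the last holds). Time passes only in rows, so rows that repeat a pose let the fingers close. It gives the time, the measured TCP pose, the force, the opening and the grip force at its end, in the units of the state.
- telemetry.sense(): the state, without advancing time (a new reading comes with each control period).
- imaging.grab_frame(name): name is "scene" or "top" or "wrist"; returns the picture (400x640x3 uint8, red, green, blue); there is no depth.
- imaging.calibration(name): a dict with "fx", "fy", "cx", "cy" (pixels), "cam_to_world" (4x4, takes a point from camera to world coordinates). Camera axes: x right, y up, looking along -z (the intrinsics and any distortion apply to the point x, -y, -z); pixel columns grow to the right and rows downward; lengths in mm; the calibration is good to about 2 mm. A picture is of the moment at which its call begins: read the wrist's pose just before it. calibration takes no time and is no camera call; for the wrist camera it gives the pose at the moment of the call.
- r.sign_off(): hands the job in; it is judged then, once.
Trained networks look in the newest picture that a camera, given by its name, has taken for a name from the list of things; names that differ only in an ending like _2 or _b are one class to them, and where a whole thing is asked for, a point or a joint stands for the part that bears it (a point fixed in the world has none). Each returns a list of dicts, best first, with "conf" (0 to 1); they miss things now and then, are a little off and sometimes report something else, mostly with a low value. They report only what shows in the picture. A call takes as long as a camera call. They do not tell look-alikes from the thing itself.
- imaging.recognise(camera, name): "extent" ([left, top, width, height] in pixels, round what is visible of it).
- imaging.mark_of(camera, name): "xy" ([column, row] in pixels: a listed point, or the origin of a listed thing).
The state is a dict: "clock": time; "qpos": joint angles; "qvel": joint speeds; "joint_efforts": joint torques, N m; "eef_pos": TCP position; "tcp_rot": TCP orientation; "contact_force": force on the tool from outside, world axes, zero at the start; "wrist_torque": the same for the moment, N m; "opening": opening from 0.0 (shut) to 1.0 (fully open); "grasp_force": force on a finger pad.
Only numpy, scipy, OpenCV 4.12 (cv2) and the standard library are available. Lean on these libraries where they do the work, as an engineer would, in place of code of your own. Each camera call takes 0.05 s, during which the arm holds its last target. There are 200 camera calls.

## Working session

There is one attempt and no reset: what is moved stays moved. The work goes in short steps, Python scripts to look and compute and a tool call to move; the robot and the scene stay as the last step left them, time stands still between calls to the robot, and variables do not carry over. Pictures are saved under pics/ and viewed, at most 10 in all, crops included, and the job is handed in when it is done.

Besides the shell and the picture viewer there is one more tool, called after "Request:" as a command line: name --argument value ..., lists and objects as JSON in quotes. step_arm: Moves the arm, as the interface text tells. Its arguments: {"type":"object","properties":{"moves":{"type":"array"},"squeeze":{"type":"number"}},"required":["moves"]}

```bash
mkdir -p pics; cat > h.py <<'E'
import numpy as np, cv2
from rig import telemetry, imaging, r
from scipy.spatial.transform import Rotation as R
def ray(cal,px):
    M=np.array(cal["cam_to_world"]);d=np.array([(px[0]-cal["cx"])/cal["fx"],-(px[1]-cal["cy"])/cal["fy"],-1.])
    return M[:3,3],M[:3,:3]@d
def atz(cal,px,z):
    o,d=ray(cal,px);return o+d*(z-o[2])/d[2]
def proj(cal,p):
    M=np.array(cal["cam_to_world"]);q=M[:3,:3].T@(np.array(p)-M[:3,3])
    return np.array([cal["cx"]+cal["fx"]*q[0]/-q[2],cal["cy"]-cal["fy"]*q[1]/-q[2]])
E
python3 - <<'E'
from h import *
np.set_printoptions(precision=1,suppress=True)
print(telemetry.sense())
H=dict(stand_top=60,platform=0,chisel_tray=0,panel=62,scraper=0,ledge_top=60,chip0=60,mallet=0,finial=0,tin=0,oilstone=0)
for c in ["top","scene"]:
    im=imaging.grab_frame(c);cv2.imwrite(f"pics/{c}.png",im[:,:,::-1]);cal=imaging.calibration(c)
    print(c,{k:(v if k!="cam_to_world" else np.array(v)) for k,v in cal.items()})
    for n,z in H.items():
        for d in imaging.mark_of(c,n)[:4]: print(n,d["conf"],np.array(d["xy"]),atz(cal,d["xy"],z))
E
```

```text
{'clock': 0.0, 'qpos': array([-1.3,  0.4,  1.6,  0. ,  1.2, -0. ]), 'qvel': array([ 0., -0., -0.,  0.,  0.,  0.]), 'joint_efforts': array([  0. , -60.5, -34.2,  -0. ,   0. ,   0. ]), 'eef_pos': array([ 194.5, -593.4,  230.6]), 'tcp_rot': array([-3.1, -0. ,  0.3]), 'contact_force': array([ 0.6, -0.2, -0.4]), 'wrist_torque': array([ 0.,  0., -0.]), 'grasp_force': 0.0, 'opening': 0.9966974945252299}
top {'fx': 424.8694263692596, 'fy': 424.8694263692596, 'cx': 320.0439428008847, 'cy': 193.64252012647736, 'cam_to_world': array([[   0. ,    1. ,   -0.1,  471.7],
       [  -1. ,    0. ,   -0. ,  -12.2],
       [  -0. ,    0.1,    1. , 1148. ],
       [   0. ,    0. ,    0. ,    1. ]])}
stand_top 0.55 [327.7 188.2] [569.3 -18.2  60. ]
platform 0.6 [233.8 121.6] [757.9 240.5   0. ]
chisel_tray 0.94 [272.7 201.4] [538.3 130.4   0. ]
chisel_tray 0.16 [314.7 118.6] [766.5  17.7   0. ]
panel 0.82 [390.  182.3] [ 584.8 -177.9   62. ]
panel 0.39 [329.8 190.8] [562.4 -23.6  62. ]
scraper 0.92 [173.9 200. ] [541.1 399.4   0. ]
scraper 0.57 [209.6 220.3] [486.4 300.7   0. ]
scraper 0.56 [209.6 175.4] 
[... 990 characters left out ...]
rm 0.22 [415.1 173.8] [756.8 263.2   0. ]
chisel_tray 0.6 [343.3 167.2] [543.6 149.7   0. ]
panel 0.85 [293.3 240.5] [ 577.4 -182.5   62. ]
scraper 0.73 [350.5 131.7] [484.4 291.7   0. ]
scraper 0.72 [294.9 250.5] [ 582.8 -186.4    0. ]
scraper 0.58 [384.3 145.9] [614.6 305.4   0. ]
scraper 0.54 [377.9 121.2] [541.2 388.4   0. ]
ledge_top 0.86 [241.8 290.6] [ 546.8 -380.    60. ]
chip0 0.49 [320.  195.4] [557.4 -13.8  60. ]
chip0 0.43 [326.7 203. ] [589.  -24.4  60. ]
chip0 0.42 [308.6 198.8] [535.1 -43.4  60. ]
mallet 0.66 [413.9 172.3] [750.7 266.3   0. ]
finial 0.69 [320.9 196. ] [543.   14.4   0. ]
finial 0.6 [409.  120.1] [631.9 456.7   0. ]
tin 0.92 [249.8 336.9] [ 626.9 -458.7    0. ]
```

View pics/top.png

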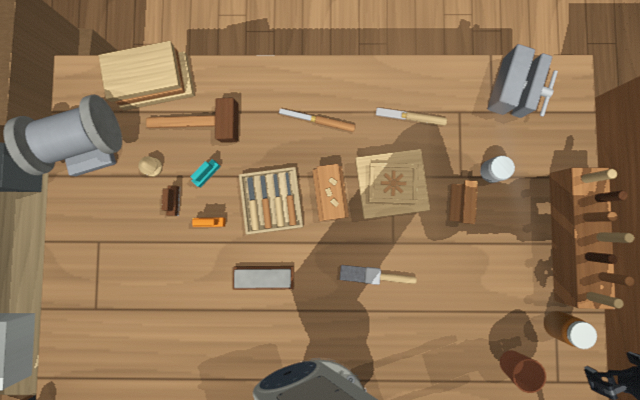

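View pics/scene.png

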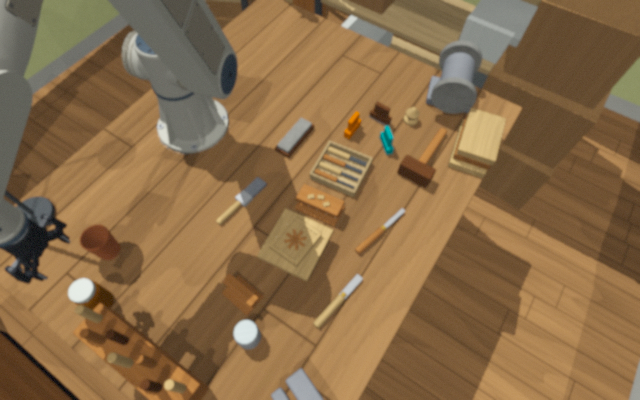

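The top view shows the dark scraper at pixel (172,200), beside an orange look-alike (208,222) and a turquoise one (205,172). The chip-covered stand is at (330,191), with the panel and platform to its right at (392,183), so on the -y side. The tray is to the left at (271,200) and the ledge at (463,201). The scene view agrees. I'll fly over these for wrist views, heading for the scraper.

```bash
cat >> h.py <<'E'
import json,os
def cmd():
    if os.path.exists("cmd.json"): return json.load(open("cmd.json"))
    return [194.703,-593.901,231.281,float(telemetry.sense()["tcp_rot"][2])]
def rotd(yaw): return R.from_euler("xyz",[np.pi,0,yaw]).as_matrix()
def go(*wps,start=None):
    """waypoints (x,y,z,yaw) with the tool down; prints one call's row for each and keeps the commanded pose"""
    c=start or cmd()
    for w in wps:
        A=rotd(c[3]);s=np.round(A.T@(np.array(w[:3])-c[:3])/200,3)
        dy=(w[3]-c[3]+np.pi)%(2*np.pi)-np.pi;t=np.round(-dy/np.radians(45),3)
        n=int(np.ceil(max(np.linalg.norm(s)*200/50,abs(t)*45/8.59)))
        print([[0,0,float(t)],s.tolist()],"rows",n,"BAD" if max(abs(s).max(),abs(t))>1 else "")
        c=list(np.array(c[:3])+A@s*200)+[c[3]-float(t)*np.radians(45)]
    json.dump(list(map(float,c)),open("cmd.json","w"))
E
python3 - <<'E'
from h import *
print(telemetry.sense()["tcp_rot"],cmd())
go((360,-480,330,.6),(480,-379,380,1.1),start=[194.703,-593.901,231.281,.317])
E
```

```text
[ 3.14156441e+00 -1.60773304e-06  3.16810206e-01] [194.703, -593.901, 231.281, 0.3168102061772464]
[[0, 0, -0.36], [0.963, -0.283, -0.494]] rows 5 
[[0, 0, -0.637], [0.78, -0.079, -0.25]] rows 4
```

Request:
step_arm --moves '[[[0, 0, -0.36], [0.963, -0.283, -0.494], 1], [[0, 0, -0.36], [0.963, -0.283, -0.494], 1], [[0, 0, -0.36], [0.963, -0.283, -0.494], 1], [[0, 0, -0.36], [0.963, -0.283, -0.494], 1], [[0, 0, -0.36], [0.963, -0.283, -0.494], 1], [[0, 0, -0.36], [0.963, -0.283, -0.494], 1]]'

```text
clock: 1.8
eef_pos: [362.9, -479.1, 332.2]
tcp_rot: [3.138, -0.001, 0.603]
contact_force: [0.5, 0.1, 1.0]
opening: 1.003
grasp_force: 0.0
```

Request:
step_arm --moves '[[[0, 0, -0.637], [0.78, -0.079, -0.25], 1], [[0, 0, -0.637], [0.78, -0.079, -0.25], 1], [[0, 0, -0.637], [0.78, -0.079, -0.25], 1], [[0, 0, -0.637], [0.78, -0.079, -0.25], 1], [[0, 0, -0.637], [0.78, -0.079, -0.25], 1], [[0, 0, -0.637], [0.78, -0.079, -0.25], 1]]'

```text
clock: 2.4
eef_pos: [478.9, -379.7, 379.1]
tcp_rot: [-3.14, 0.001, 1.098]
contact_force: [-0.5, -0.5, -1.0]
opening: 0.997
grasp_force: 0.0
```

```bash
python3 - <<'E'
from h import *
np.set_printoptions(precision=2,suppress=True)
s=telemetry.sense();print(s["clock"],s["eef_pos"],s["tcp_rot"],cmd())
im=imaging.grab_frame("wrist");cv2.imwrite("pics/w1.png",im[:,:,::-1]);cal=imaging.calibration("wrist")
print(np.array(cal["cam_to_world"]),cal["fx"])
for n,z in dict(ledge_top=60,panel=62,stand_top=60).items():
    for d in imaging.mark_of("wrist",n)[:2]: print(n,d["conf"],d["xy"],atz(cal,d["xy"],z))
json.dump({k:np.array(v).tolist() for k,v in cal.items()},open("w1.json","w"))
E
```

```text
2.4 [ 478.87 -379.72  379.1 ] [-3.14  0.    1.1 ] [479.92042346800736, -378.99055497856244, 380.081, 1.1000419689072558]
[[   0.89    0.43    0.14  514.46]
 [  -0.46    0.85    0.27 -311.  ]
 [  -0.     -0.3     0.95  521.39]
 [   0.      0.      0.      1.  ]] 312.25168472300794
ledge_top 0.88 [360.6, 134.7] [ 540.91 -378.53   60.  ]
stand_top 0.36 [361.1, 137.9] [ 539.61 -383.03   60.  ]
```

View pics/w1.png

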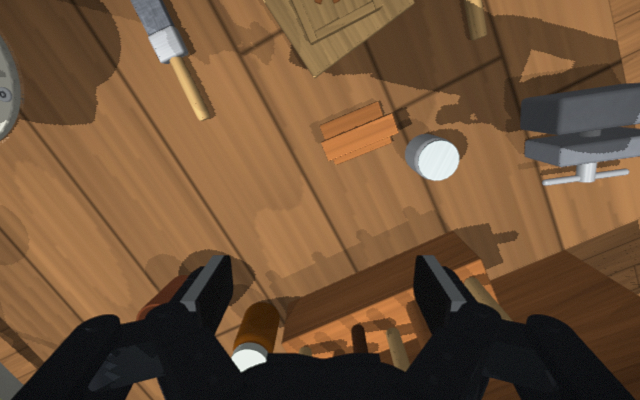

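The ledge top shows at about (360,133), around (541,-378), and its long axis runs nearly along world x. Next is a view over the panel and stand.

```bash
python3 - <<'E'
from h import *
go((530,-200,350,1.571),(565,-150,330,1.571))
E
```

```text
[[0, 0, -0.6], [0.911, -0.183, 0.15]] rows 4 
[[0, 0, 0.0], [0.25, 0.175, 0.1]] rows 2
```

Request:
step_arm --moves '[[[0, 0, -0.6], [0.911, -0.183, 0.15], 1], [[0, 0, -0.6], [0.911, -0.183, 0.15], 1], [[0, 0, -0.6], [0.911, -0.183, 0.15], 1], [[0, 0, -0.6], [0.911, -0.183, 0.15], 1], [[0, 0, -0.6], [0.911, -0.183, 0.15], 1]]'

```text
clock: 3.1
eef_pos: [530.0, -196.8, 349.1]
tcp_rot: [-3.14, -0.002, 1.574]
contact_force: [0.7, -0.1, 0.2]
opening: 1.0
grasp_force: 0.0
```

Request:
step_arm --moves '[[[0, 0, 0.0], [0.25, 0.175, 0.1], 1], [[0, 0, 0.0], [0.25, 0.175, 0.1], 1], [[0, 0, 0.0], [0.25, 0.175, 0.1], 1]]'

```text
clock: 3.4
eef_pos: [565.1, -149.7, 329.0]
tcp_rot: [-3.14, -0.0, 1.572]
contact_force: [-0.4, 1.6, 0.6]
opening: 1.0
grasp_force: 0.0
```

```bash
python3 - <<'E'
from h import *
np.set_printoptions(precision=2,suppress=True)
s=telemetry.sense();print(s["clock"],s["eef_pos"],s["tcp_rot"],cmd())
im=imaging.grab_frame("wrist");cv2.imwrite("pics/w2.png",im[:,:,::-1]);cal=imaging.calibration("wrist")
for n,z in dict(platform=0,panel=62,stand_top=60,chip0=60).items():
    for d in imaging.mark_of("wrist",n)[:4]: print(n,d["conf"],d["xy"],atz(cal,d["xy"],z))
json.dump({k:np.array(v).tolist() for k,v in cal.items()},open("w2.json","w"))
E
```

```text
3.4 [ 565.09 -149.68  329.  ] [-3.14 -0.    1.57] [564.915704676021, -149.99190347415495, 330.081, 1.5712808669457248]
panel 0.89 [339.0, 185.9] [ 587.15 -184.28   62.  ]
stand_top 0.64 [322.2, 59.2] [564.25 -25.81  60.  ]
chip0 0.64 [344.2, 66.4] [591.1  -33.86  60.  ]
chip0 0.5 [319.0, 53.9] [560.39 -19.93  60.  ]
chip0 0.47 [298.6, 68.8] [535.39 -36.62  60.  ]
```

View pics/w2.png

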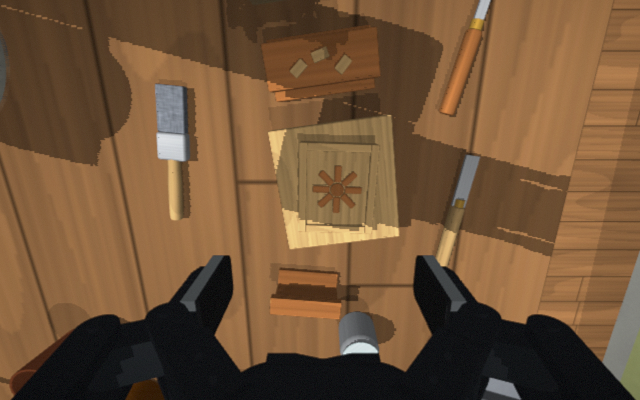

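The stand is at (263–379, 27–90) with three chips at (344,66), (319,54) and (299,69). The platform spans (269–399, 115–248), with the panel on it. I'll zoom in for the corners.

```bash
python3 - <<'E'
import cv2
im=cv2.imread("pics/w2.png")[15:260,250:410]
cv2.imwrite("pics/w2c.png",cv2.resize(im[0:0+245],None,fx=2.44,fy=2.44,interpolation=cv2.INTER_CUBIC))
E
```

```text
(no output)
```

View pics/w2c.png

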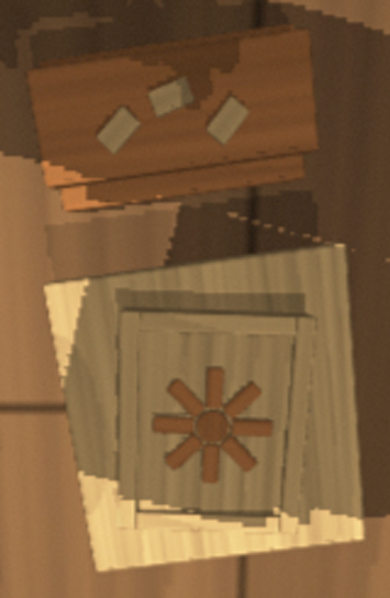

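```bash
python3 - <<'E'
from h import *
np.set_printoptions(precision=2,suppress=True)
cal=json.load(open("w2.json"))
def quad(n,c,z):
    P=np.array([atz(cal,(250+(u)/2.44,15+(v)/2.44),z) for u,v in c])[:,:2]
    e=[P[(i+1)%4]-P[i] for i in range(4)]
    print(n,P.mean(0),"len",[round(float(np.hypot(*k))) for k in e],"yaw",[round((np.degrees(np.arctan2(k[1],k[0]))+45)%90-45,1) for k in e])
quad("stand",[(29,70),(308,29),(318,149),(46,188)],60)
quad("plat",[(44,285),(345,244),(364,540),(98,572)],62)
quad("panel",[(118,309),(314,317),(297,532),(118,528)],82)
go((545,50,300,2.1),(541,215,270,2.6),(541,350,230,3.14159))
E
```

```text
stand [563.36 -26.99] len [137, 55, 139, 55] yaw [np.float64(7.6), np.float64(8.3), np.float64(7.7), np.float64(5.8)]
plat [ 584.71 -185.47] len [159, 169, 158, 169] yaw [np.float64(7.6), np.float64(7.6), np.float64(7.6), np.float64(8.0)]
panel [ 583.25 -184.  ] len [100, 119, 99, 121] yaw [np.float64(-2.3), np.float64(-1.4), np.float64(-1.3), np.float64(-1.3)]
[[0, 0, -0.673], [1.0, -0.099, 0.15]] rows 5 
[[0, 0, -0.637], [0.722, 0.399, 0.15]] rows 4 
[[0, 0, -0.689], [0.348, 0.579, 0.2]] rows 4
```

```bash
python3 - <<'E'
from h import *
go((545,50,300,2.1),(555,230,270,2.6),(590,390,240,3.14159),start=[564.9157,-149.992,330.081,1.57128])
E
```

```text
[[0, 0, -0.673], [1.0, -0.099, 0.15]] rows 5 
[[0, 0, -0.637], [0.752, 0.497, 0.15]] rows 4 
[[0, 0, -0.689], [0.262, 0.776, 0.15]] rows 4
```

Request:
step_arm --moves '[[[0, 0, -0.673], [1.0, -0.099, 0.15], 1], [[0, 0, -0.673], [1.0, -0.099, 0.15], 1], [[0, 0, -0.673], [1.0, -0.099, 0.15], 1], [[0, 0, -0.673], [1.0, -0.099, 0.15], 1], [[0, 0, -0.673], [1.0, -0.099, 0.15], 1], [[0, 0, -0.673], [1.0, -0.099, 0.15], 1]]'

```text
clock: 4.25
eef_pos: [545.0, 50.3, 300.4]
tcp_rot: [3.141, 0.001, 2.101]
contact_force: [-0.7, 0.1, -0.3]
opening: 0.999
grasp_force: 0.0
```

Request:
step_arm --moves '[[[0, 0, -0.637], [0.752, 0.497, 0.15], 1], [[0, 0, -0.637], [0.752, 0.497, 0.15], 1], [[0, 0, -0.637], [0.752, 0.497, 0.15], 1], [[0, 0, -0.637], [0.752, 0.497, 0.15], 1], [[0, 0, -0.637], [0.752, 0.497, 0.15], 1]]'

```text
clock: 4.75
eef_pos: [555.8, 231.5, 269.5]
tcp_rot: [3.141, -0.0, 2.602]
contact_force: [0.8, -0.5, 0.1]
opening: 0.997
grasp_force: 0.0
```

Request:
step_arm --moves '[[[0, 0, -0.689], [0.262, 0.776, 0.15], 1], [[0, 0, -0.689], [0.262, 0.776, 0.15], 1], [[0, 0, -0.689], [0.262, 0.776, 0.15], 1], [[0, 0, -0.689], [0.262, 0.776, 0.15], 1], [[0, 0, -0.689], [0.262, 0.776, 0.15], 1], [[0, 0, -0.689], [0.262, 0.776, 0.15], 1]]'

```text
clock: 5.35
eef_pos: [591.2, 387.7, 240.2]
tcp_rot: [-3.141, -0.0, 3.137]
contact_force: [0.4, 0.6, -0.4]
opening: 1.0
grasp_force: 0.0
```

```bash
python3 - <<'E'
from h import *
np.set_printoptions(precision=2,suppress=True)
s=telemetry.sense();print(s["clock"],s["qpos"],s["eef_pos"],s["tcp_rot"],cmd())
im=imaging.grab_frame("wrist");cv2.imwrite("pics/w3.png",im[:,:,::-1]);cal=imaging.calibration("wrist")
for d in imaging.mark_of("wrist","scraper")[:4]: print(d["conf"],d["xy"],atz(cal,d["xy"],0))
json.dump({k:np.array(v).tolist() for k,v in cal.items()},open("w3.json","w"))
E
```

```text
5.35 [ 0.58  0.47  1.43 -0.    1.24 -0.99] [591.18 387.71 240.17] [-3.14 -0.    3.14] [590.0001787704686, 390.0120638684761, 240.08100000000005, 3.1412909286314994]
0.91 [245.3, 71.9] [483.71 300.12   0.  ]
0.76 [333.0, 121.6] [539.29 400.39   0.  ]
0.56 [258.4, 182.0] [613.18 306.42   0.  ]
```

View pics/w3.png

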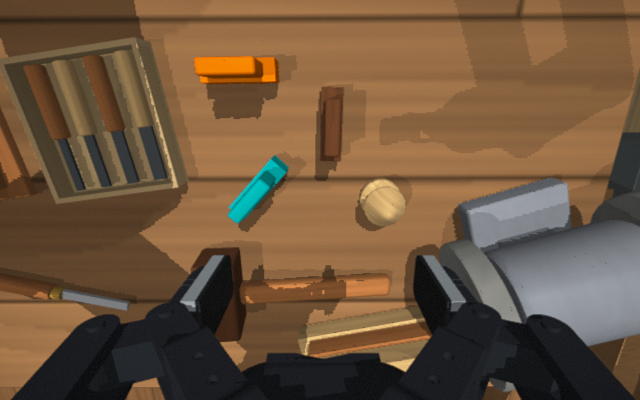

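The dark scraper is at (333,122), with the orange one at (236,69), the turquoise one at (258,189) and the finial at (383,202). I'll zoom in on the scraper.

```bash
python3 - <<'E'
import cv2
im=cv2.imread("pics/w3.png")[75:180,300:370]
im=cv2.convertScaleAbs(im,alpha=2)
cv2.imwrite("pics/w3c.png",cv2.resize(im,None,fx=5.7,fy=5.7,interpolation=cv2.INTER_CUBIC))
E
```

```text
(no output)
```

View pics/w3c.png

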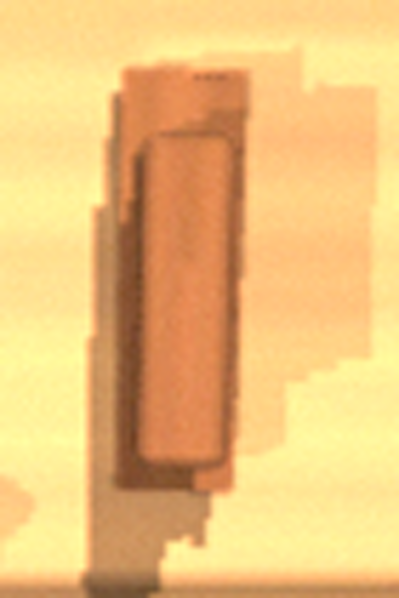

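```bash
python3 - <<'E'
from h import *
np.set_printoptions(precision=2,suppress=True)
cal=json.load(open("w3.json"))
def quad(n,c,z):
    P=np.array([atz(cal,(300+u/5.7,75+v/5.7),z) for u,v in c])[:,:2]
    e=[P[(i+1)%4]-P[i] for i in range(4)]
    print(n,P.mean(0),"len",[round(float(np.hypot(*k))) for k in e],"yaw",[round((np.degrees(np.arctan2(k[1],k[0]))+45)%90-45,1) for k in e])
quad("fin",[(148,135),(234,135),(222,463),(138,463)],75)
quad("block",[(123,68),(248,68),(233,490),(115,487)],30)
E
```

```text
fin [540.71 397.65] len [14, 54, 15, 54] yaw [np.float64(-0.3), np.float64(-1.5), np.float64(-0.3), np.float64(-1.9)]
block [541.11 397.83] len [23, 80, 24, 79] yaw [np.float64(-0.3), np.float64(-1.3), np.float64(-1.7), np.float64(-1.5)]
```

```bash
python3 - <<'E'
from h import *
go((541,397.7,140,3.115),(541,397.7,38,3.115))
E
```

```text
[[0, 0, 0.033], [0.245, 0.038, 0.5]] rows 3 
[[0, 0, 0.0], [0.0, 0.0, 0.51]] rows 3
```

Request:
step_arm --moves '[[[0, 0, 0.033], [0.245, 0.038, 0.5], 0.6], [[0, 0, 0.033], [0.245, 0.038, 0.5], 0.6], [[0, 0, 0.033], [0.245, 0.038, 0.5], 0.6], [[0, 0, 0.033], [0.245, 0.038, 0.5], 0.6], [[0, 0, 0.033], [0.245, 0.038, 0.5], 0.6]]'

```text
clock: 5.95
eef_pos: [543.3, 397.8, 142.5]
tcp_rot: [3.14, 0.003, 3.114]
contact_force: [0.2, 0.2, 0.5]
opening: 0.8
grasp_force: 0.0
```

Request:
step_arm --moves '[[[0, 0, 0.0], [0.0, 0.0, 0.2], 0.6], [[0, 0, 0.0], [0.0, 0.0, 0.4], 0.6], [[0, 0, 0.0], [0.0, 0.0, 0.51], 0.6], [[0, 0, 0.0], [0.0, 0.0, 0.51], 0.6], [[0, 0, 0.0], [0.0, 0.0, 0.51], -1], [[0, 0, 0.0], [0.0, 0.0, 0.51], -1], [[0, 0, 0.0], [0.0, 0.0, 0.51], -1], [[0, 0, 0.0], [0.0, 0.0, 0.51], -1]]' --squeeze 60

```text
clock: 6.75
eef_pos: [542.2, 398.2, 39.9]
tcp_rot: [3.14, 0.002, 3.115]
contact_force: [-0.7, -0.4, 8.6]
opening: 0.179
grasp_force: 59.4
```

Request:
step_arm --moves '[[[0, 0, 0.0], [0.0, 0.0, 0.0], -1], [[0, 0, 0.0], [0.0, 0.0, 0.0], -1], [[0, 0, 0.0], [0.0, 0.0, 0.0], -1]]'

```text
clock: 7.05
eef_pos: [542.2, 398.2, 39.9]
tcp_rot: [3.14, 0.002, 3.115]
contact_force: [-0.2, -1.3, 7.9]
opening: 0.177
grasp_force: 59.1
```

```bash
python3 - <<'E'
from h import *
go((541,397.7,130,3.115),(560,260,190,2.6),(590,100,190,2.05),(622.9,-19,180,1.704),(622.9,-19,110,1.704))
E
```

```text
[[0, 0, 0.0], [0.0, 0.0, -0.46]] rows 2 
[[0, 0, 0.656], [-0.113, -0.685, -0.3]] rows 4 
[[0, 0, 0.7], [-0.541, -0.609, 0.0]] rows 4 
[[0, 0, 0.441], [-0.604, -0.128, 0.05]] rows 3 
[[0, 0, 0.0], [0.0, -0.0, 0.35]] rows 2
```

Request:
step_arm --moves '[[[0, 0, 0.0], [0.0, 0.0, -0.15], -1], [[0, 0, 0.0], [0.0, 0.0, -0.3], -1], [[0, 0, 0.0], [0.0, 0.0, -0.46], -1], [[0, 0, 0.0], [0.0, 0.0, -0.46], -1]]'

```text
clock: 7.45
eef_pos: [543.5, 399.3, 135.3]
tcp_rot: [3.137, 0.006, 3.115]
contact_force: [-0.0, 0.4, -1.2]
opening: 0.182
grasp_force: 59.0
```

Request:
step_arm --moves '[[[0, 0, 0.16], [-0.03, -0.17, -0.075], -1], [[0, 0, 0.33], [-0.056, -0.34, -0.15], -1], [[0, 0, 0.5], [-0.085, -0.51, -0.225], -1], [[0, 0, 0.656], [-0.113, -0.685, -0.3], -1], [[0, 0, 0.656], [-0.113, -0.685, -0.3], -1]]'

```text
clock: 7.95
eef_pos: [561.1, 256.6, 191.5]
tcp_rot: [3.141, 0.002, 2.594]
contact_force: [-0.1, 0.8, -2.0]
opening: 0.179
grasp_force: 59.4
```

Request:
step_arm --moves '[[[0, 0, 0.17], [-0.135, -0.152, 0.0], -1], [[0, 0, 0.35], [-0.27, -0.305, 0.0], -1], [[0, 0, 0.52], [-0.405, -0.457, 0.0], -1], [[0, 0, 0.7], [-0.541, -0.609, 0.0], -1], [[0, 0, 0.7], [-0.541, -0.609, 0.0], -1]]'

```text
clock: 8.45
eef_pos: [590.3, 96.1, 189.2]
tcp_rot: [-3.14, 0.001, 2.044]
contact_force: [0.3, 1.0, -1.3]
opening: 0.177
grasp_force: 59.3
```

Request:
step_arm --moves '[[[0, 0, 0.15], [-0.2, -0.04, 0.015], -1], [[0, 0, 0.3], [-0.4, -0.08, 0.03], -1], [[0, 0, 0.441], [-0.604, -0.128, 0.05], -1], [[0, 0, 0.441], [-0.604, -0.128, 0.05], -1], [[0, 0, 0.441], [-0.604, -0.128, 0.05], -1]]'

```text
clock: 8.95
eef_pos: [622.7, -18.9, 179.1]
tcp_rot: [-3.14, -0.001, 1.705]
contact_force: [-0.7, 0.2, -2.1]
opening: 0.181
grasp_force: 59.5
```

Request:
step_arm --moves '[[[0, 0, 0.0], [0.0, 0.0, 0.2], -1], [[0, 0, 0.0], [0.0, 0.0, 0.35], -1], [[0, 0, 0.0], [0.0, 0.0, 0.35], -1], [[0, 0, 0.0], [0.0, 0.0, 0.35], -1], [[0, 0, 0.0], [0.0, 0.0, 0.35], -1]]'

```text
clock: 9.45
eef_pos: [624.2, -18.3, 111.8]
tcp_rot: [3.139, 0.0, 1.705]
contact_force: [0.6, -0.3, -1.8]
opening: 0.182
grasp_force: 59.2
```

```bash
python3 - <<'E'
from h import *
s=telemetry.sense();print(s["eef_pos"],s["contact_force"],cmd())
im=imaging.grab_frame("wrist");cv2.imwrite("pics/w4.png",im[:,:,::-1])
E
```

```text
[624.24706833 -18.25065933 111.83153703] [ 0.60839432 -0.2885874  -1.81703484] [622.9800427700433, -19.044851950111052, 110.08100000000002, 1.704012289614169]
```

View pics/w4.png

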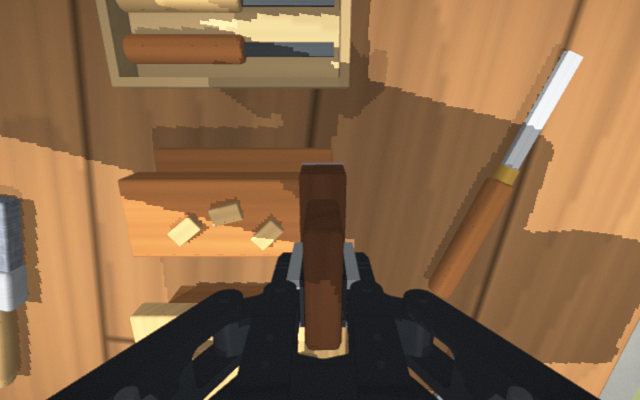

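The scraper is held square above the stand's +x end at (323,230), and all three chips lie to its left at (184,230), (226,212) and (267,235). Next I lower it almost to contact.

Request:
step_arm --moves '[[[0, 0, 0], [0, 0, 0.02], -1], [[0, 0, 0], [0, 0, 0.04], -1], [[0, 0, 0], [0, 0, 0.04], -1], [[0, 0, 0], [0, 0, 0.04], -1], [[0, 0, 0], [0, 0, 0.04], -1]]'

```text
clock: 10.0
eef_pos: [623.1, -19.2, 102.1]
tcp_rot: [3.142, -0.0, 1.704]
contact_force: [0.4, -0.1, -2.3]
opening: 0.179
grasp_force: 59.2
```

Request:
step_arm --moves '[[[0, 0, 0], [0, 0, 0.005], -1], [[0, 0, 0], [0, 0, 0.005], -1], [[0, 0, 0], [0, 0, 0.005], -1]]'

```text
clock: 10.3
eef_pos: [623.1, -19.1, 101.1]
tcp_rot: [-3.142, -0.0, 1.704]
contact_force: [-0.7, 0.4, -1.0]
opening: 0.181
grasp_force: 59.2
```

Request:
step_arm --moves '[[[0, 0, 0], [0, 0, 0.005], -1], [[0, 0, 0], [0, 0, 0.005], -1], [[0, 0, 0], [0, 0, 0.005], -1]]'

```text
clock: 10.6
eef_pos: [623.1, -19.1, 100.1]
tcp_rot: [-3.142, -0.0, 1.704]
contact_force: [0.5, -0.7, -1.0]
opening: 0.179
grasp_force: 59.2
```

Request:
step_arm --moves '[[[0, 0, 0], [0, 0, 0.005], -1], [[0, 0, 0], [0, 0, 0.005], -1], [[0, 0, 0], [0, 0, 0.005], -1]]'

```text
clock: 10.9
eef_pos: [623.2, -19.1, 99.9]
tcp_rot: [3.141, -0.0, 1.704]
contact_force: [-2.2, 1.4, 6.9]
opening: 0.181
grasp_force: 60.5
```

```bash
python3 - <<'E'
from h import *
c=cmd(); c[2]=99.08
u=np.array([np.cos(.133),np.sin(.133)])
a=c[:2]-u*80; b=c[:2]-u*158
print(telemetry.sense()["contact_force"])
go((*a,c[2],1.704),(*b,c[2],1.704),start=c)
E
```

```text
[-2.24930512  1.44012087  6.85524328]
[[0, 0, 0.0], [0.0, -0.4, -0.0]] rows 2 
[[0, 0, 0.0], [0.0, -0.39, -0.0]] rows 2
```

Contact came with the TCP at about 100, so the sole is 40 mm below it. I raise 1.4 mm and sweep toward -x.

Request:
step_arm --moves '[[[0, 0, 0], [0, 0, -0.007], -1], [[0, 0, 0], [0, -0.08, -0.007], -1], [[0, 0, 0], [0, -0.16, -0.007], -1], [[0, 0, 0], [0, -0.24, -0.007], -1], [[0, 0, 0], [0, -0.32, -0.007], -1], [[0, 0, 0], [0, -0.4, -0.007], -1], [[0, 0, 0], [0, -0.48, -0.007], -1], [[0, 0, 0], [0, -0.56, -0.007], -1]]'

```text
clock: 11.7
eef_pos: [511.6, -34.1, 100.5]
tcp_rot: [3.141, 0.0, 1.704]
contact_force: [0.2, 0.2, -2.0]
opening: 0.18
grasp_force: 59.4
```

Request:
step_arm --moves '[[[0, 0, 0], [0, -0.08, 0], -1], [[0, 0, 0], [0, -0.16, 0], -1], [[0, 0, 0], [0, -0.24, 0], -1], [[0, 0, 0], [0, -0.24, 0], -1], [[0, 0, 0], [0, -0.24, 0], -1], [[0, 0, 0], [0, -0.24, -0.2], -1], [[0, 0, 0], [0, -0.24, -0.4], -1], [[0, 0, 0], [0, -0.24, -0.4], -1]]'

```text
clock: 12.5
eef_pos: [469.0, -40.6, 185.3]
tcp_rot: [3.132, 0.002, 1.704]
contact_force: [0.8, -0.6, -1.2]
opening: 0.177
grasp_force: 59.6
```

```bash
python3 - <<'E'
from h import *
np.set_printoptions(precision=1,suppress=True)
s=telemetry.sense();print(s["eef_pos"],s["contact_force"],s["tcp_rot"])
for c in ("top","scene"):
    im=imaging.grab_frame(c);cv2.imwrite(f"pics/s_{c}.png",im[:,:,::-1]);cal=imaging.calibration(c)
    for d in imaging.mark_of(c,"chip0")[:5]: print(c,d["conf"],np.array(d["xy"]),atz(cal,d["xy"],0))
    for d in imaging.mark_of(c,"ledge_top")[:2]: print(c,"ledge",d["conf"],np.array(d["xy"]),atz(cal,d["xy"],60))
E
```

```text
[469.  -40.6 185.3] [ 0.8 -0.6 -1.2] [3.1 0.  1.7]
top ledge 0.78 [467.7 204.3] [ 529.2 -375.7   60. ]
scene 0.57 [294.4 200.2] [481.  -46.6   0. ]
scene ledge 0.73 [240.8 289.4] [ 542.4 -379.    60. ]
```

```bash
python3 - <<'E'
from h import *
u=np.array([np.cos(.133),np.sin(.133)])
c=[*(np.array([622.98,-19.045])-u*160),180.5,1.704]
go((455,-150,200,1.15),(455,-290,200,.6),(465,-379,200,0.0),start=c)
E
```

```text
[[0, 0, 0.705], [-0.538, -0.119, -0.098]] rows 4 
[[0, 0, 0.701], [-0.639, 0.285, 0.001]] rows 4 
[[0, 0, 0.764], [-0.21, 0.396, -0.0]] rows 5
```

Request:
step_arm --moves '[[[0, 0, 0.18], [-0.13, -0.03, -0.025], -1], [[0, 0, 0.35], [-0.27, -0.06, -0.05], -1], [[0, 0, 0.52], [-0.4, -0.09, -0.075], -1], [[0, 0, 0.705], [-0.538, -0.119, -0.098], -1], [[0, 0, 0.705], [-0.538, -0.119, -0.098], -1]]'

```text
clock: 13.3
eef_pos: [455.1, -152.6, 199.6]
tcp_rot: [-3.141, 0.001, 1.144]
contact_force: [1.0, 0.2, -1.4]
opening: 0.177
grasp_force: 59.6
```

Request:
step_arm --moves '[[[0, 0, 0.175], [-0.16, 0.07, 0], -1], [[0, 0, 0.35], [-0.32, 0.14, 0], -1], [[0, 0, 0.53], [-0.48, 0.21, 0], -1], [[0, 0, 0.701], [-0.639, 0.285, 0.001], -1], [[0, 0, 0.701], [-0.639, 0.285, 0.001], -1]]'

```text
clock: 13.8
eef_pos: [455.2, -292.9, 198.8]
tcp_rot: [3.141, 0.001, 0.595]
contact_force: [0.9, 0.6, -1.9]
opening: 0.175
grasp_force: 59.5
```

Request:
step_arm --moves '[[[0, 0, 0.16], [-0.04, 0.08, 0], -1], [[0, 0, 0.31], [-0.08, 0.16, 0], -1], [[0, 0, 0.46], [-0.13, 0.24, 0], -1], [[0, 0, 0.61], [-0.17, 0.32, 0], -1], [[0, 0, 0.764], [-0.21, 0.396, 0], -1], [[0, 0, 0.764], [-0.21, 0.396, 0], -1], [[0, 0, 0.764], [-0.21, 0.396, 0], -1]]'

```text
clock: 14.5
eef_pos: [464.8, -377.9, 198.8]
tcp_rot: [-3.14, 0.001, 0.004]
contact_force: [-0.8, 0.5, -1.7]
opening: 0.18
grasp_force: 59.5
```

```bash
python3 - <<'E'
from h import *
np.set_printoptions(precision=1,suppress=True)
s=telemetry.sense();print(s["clock"],s["eef_pos"],s["tcp_rot"])
im=imaging.grab_frame("wrist");cv2.imwrite("pics/w5.png",im[:,:,::-1]);cal=imaging.calibration("wrist")
json.dump({k:np.array(v).tolist() for k,v in cal.items()},open("w5.json","w"))
for d in imaging.mark_of("wrist","ledge_top")[:2]: print(d["conf"],np.array(d["xy"]),atz(cal,d["xy"],60))
for c in ("top","scene"):
    t=imaging.grab_frame(c);cv2.imwrite(f"pics/t_{c}.png",t[:,:,::-1]);k=imaging.calibration(c)
    for d in imaging.mark_of(c,"chip0")[:5]: print(c,d["conf"],np.array(d["xy"]),atz(k,d["xy"],0))
# mosaic: ledge zoom left, stand zooms right
L=proj(cal,(541,-379,60)).astype(int);print(L)
a=im[max(0,L[1]-75):max(0,L[1]-75)+150,L[0]-90:L[0]+90][:,:,::-1]
a=cv2.resize(a,(480,400),interpolation=cv2.INTER_CUBIC)
b=[cv2.resize(cv2.imread(f"pics/t_{c}.png")[v-30:v+40,u-45:u+45],(315,245),interpolation=cv2.INTER_CUBIC) for c,u,v in (("top",330,200),("scene",308,200))]
M=np.zeros((490,795,3),np.uint8);M[:400,:480]=a;M[:245,480:]=b[0];M[245:,480:]=b[1]
cv2.imwrite("pics/m.png",M)
E
```

```text
14.5 [ 464.8 -377.9  198.8] [-3.1  0.   0. ]
0.74 [327.3 105.7] [ 537.6 -380.5   60. ]
top 0.38 [341.  223.7] [478.8 -54.7   0. ]
scene 0.54 [293.7 200.5] [479.8 -48.8   0. ]
scene 0.41 [410.8 117.2] [631.  472.5   0. ]
[325 101]
```

View pics/m.png

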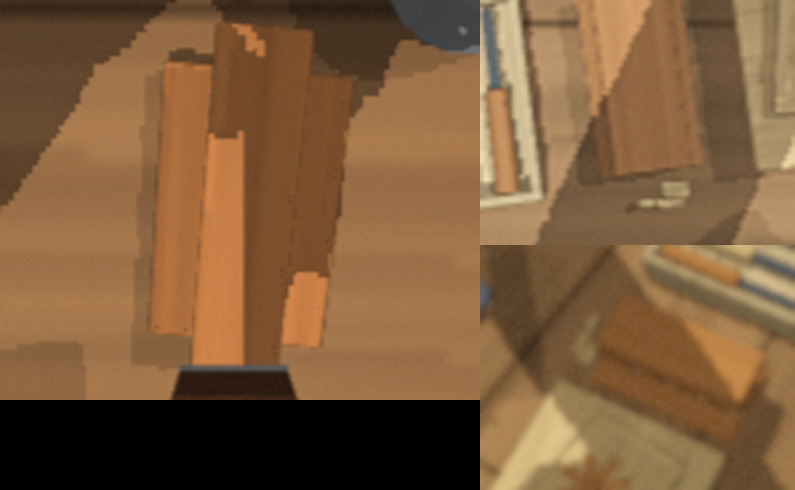

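The three chips lie on the bench beyond the stand's end (top inset at about (660,197)) and the stand is bare. The ledge top's far corners are at mosaic (217,22) and (313,31), with edges running to (192,362) and (280,362).

```bash
python3 - <<'E'
from h import *
np.set_printoptions(precision=2,suppress=True)
cal=json.load(open("w5.json"))
q=lambda u,v,z:atz(cal,(235+u/2.667,26+v/2.667),z)[:2]
a,b,c,d=[q(*p,60) for p in((217,22),(313,31),(280,362),(192,362))]
print(a,b,c,d,"width",np.hypot(*(a-b)))
for s,e in((d,a),(c,b)): print(np.degrees(np.arctan2(*(e-s)[::-1])))
e=b-a;print("end",np.degrees(np.arctan2(e[1],e[0]))+90)
f=[q(*p,12) for p in((166,63),(149,330),(352,77),(320,347))];print("foot",f,np.mean(f,0),[np.degrees(np.arctan2(*(f[i]-f[i+1])[::-1])) for i in(0,2)])
cal=json.load(open("w1.json"));
E
```

```text
[ 593.08 -371.22] [ 590.73 -400.45] [ 488.78 -392.5 ] [ 488.65 -362.45] width 29.32525817064273
-4.798056590868656
-4.455709753884331
end -4.604135340875445
foot [array([ 588.37, -351.81]), array([ 492.18, -343.11]), array([ 584.01, -419.04]), array([ 485.72, -410.91])] [ 537.57 -381.22] [np.float64(-5.171738903422112), np.float64(-4.726410645424501)]
```

```bash
python3 - <<'E'
from h import *
go((537.3,-381.3,125,-.081),(537.3,-381.3,102,-.081))
E
```

```text
[[0, 0, 0.103], [0.362, 0.011, 0.374]] rows 3 
[[0, 0, -0.0], [-0.0, -0.0, 0.116]] rows 1
```

Request:
step_arm --moves '[[[0, 0, 0.05], [0.18, 0.005, 0.1], -1], [[0, 0, 0.103], [0.362, 0.011, 0.2], -1], [[0, 0, 0.103], [0.362, 0.011, 0.374], -1], [[0, 0, 0.103], [0.362, 0.011, 0.374], -1], [[0, 0, 0.103], [0.362, 0.011, 0.374], -1], [[0, 0, 0.103], [0.362, 0.011, 0.374], -1]]'

```text
clock: 15.4
eef_pos: [537.8, -382.0, 126.9]
tcp_rot: [3.141, -0.002, -0.081]
contact_force: [-0.1, -1.0, -1.1]
opening: 0.182
grasp_force: 59.4
```

Request:
step_arm --moves '[[[0, 0, 0], [0, 0, 0.04], -1], [[0, 0, 0], [0, 0, 0.08], -1], [[0, 0, 0], [0, 0, 0.116], -1], [[0, 0, 0], [0, 0, 0.116], -1], [[0, 0, 0], [0, 0, 0.116], -1], [[0, 0, 0], [0, 0, 0.116], -1]]'

```text
clock: 16.0
eef_pos: [537.6, -381.5, 102.0]
tcp_rot: [3.141, -0.0, -0.081]
contact_force: [-0.8, 0.7, -1.0]
opening: 0.179
grasp_force: 59.4
```

Request:
step_arm --moves '[[[0, 0, 0], [0, 0, 0.005], -1], [[0, 0, 0], [0, 0, 0.01], -1], [[0, 0, 0], [0, 0, 0.01], -1], [[0, 0, 0], [0, 0, 0.01], -1]]'

```text
clock: 16.4
eef_pos: [537.5, -381.5, 100.0]
tcp_rot: [3.142, -0.0, -0.081]
contact_force: [-0.3, -0.2, -0.9]
opening: 0.176
grasp_force: 59.7
```

```bash
python3 - <<'E'
from h import *
s=telemetry.sense();print(s["eef_pos"],s["contact_force"],s["tcp_rot"])
im=imaging.grab_frame("wrist");cv2.imwrite("pics/w6.png",im[:,:,::-1]);cal=imaging.calibration("wrist")
json.dump({k:np.array(v).tolist() for k,v in cal.items()},open("w6.json","w"))
cv2.imwrite("pics/w6c.png",cv2.resize(im[:,180:480,::-1],None,fx=1.5,fy=1.5))
E
```

```text
[ 537.51650712 -381.46113979   99.95745138] [-0.3358176  -0.20841019 -0.94525626] [ 3.14151979e+00 -1.54627924e-04 -8.14033051e-02]
```

View pics/w6c.png

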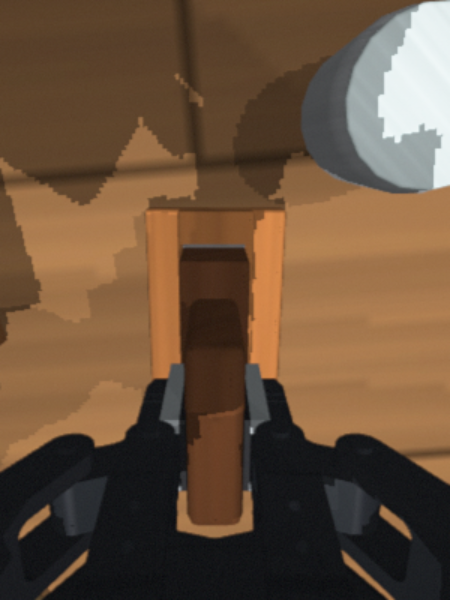

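The scraper sits centred on the ledge: its front edge spans columns 181–249 and the ledge top 178–252. I'll make contact, release and retreat upward.

Request:
step_arm --moves '[[[0, 0, 0], [0, 0, 0.004], -1], [[0, 0, 0], [0, 0, 0.004], -1], [[0, 0, 0], [0, 0, 0.004], -1]]'

```text
clock: 16.75
eef_pos: [537.6, -381.5, 99.9]
tcp_rot: [3.141, -0.0, -0.081]
contact_force: [-1.9, 1.3, 6.0]
opening: 0.178
grasp_force: 60.6
```

Request:
step_arm --moves '[[[0, 0, 0], [0, 0, 0], -0.3], [[0, 0, 0], [0, 0, 0], -0.1], [[0, 0, 0], [0, 0, 0], 0.2], [[0, 0, 0], [0, 0, 0], 0.2], [[0, 0, 0], [0, 0, 0], 0.2], [[0, 0, 0], [0, 0, 0], 0.2]]'

```text
clock: 17.35
eef_pos: [537.4, -381.4, 99.0]
tcp_rot: [-3.142, 0.0, -0.081]
contact_force: [0.5, 0.5, -0.6]
opening: 0.597
grasp_force: 0.0
```

Request:
step_arm --moves '[[[0, 0, 0], [0, 0, -0.1], 0.2], [[0, 0, 0], [0, 0, -0.25], 0.2], [[0, 0, 0], [0, 0, -0.45], 0.2], [[0, 0, 0], [0, 0, -0.45], 0.2], [[0, 0, 0], [0, 0, -0.45], 0.2]]'

```text
clock: 17.85
eef_pos: [537.9, -381.8, 190.2]
tcp_rot: [3.14, -0.002, -0.081]
contact_force: [0.6, -0.7, 0.3]
opening: 0.601
grasp_force: 0.0
```

```bash
python3 - <<'E'
from h import *
np.set_printoptions(precision=1,suppress=True)
s=telemetry.sense();print(s["clock"],s["eef_pos"],s["contact_force"],s["opening"])
imaging.grab_frame("wrist");cal=imaging.calibration("wrist")
for d in imaging.mark_of("wrist","scraper")[:2]: print(d["conf"],np.array(d["xy"]),atz(cal,d["xy"],60))
E
```

```text
17.85 [ 537.9 -381.8  190.2] [ 0.6 -0.7  0.3] 0.6005143606905602
0.7 [326.1 186.2] [ 540.7 -383.9   60. ]
```

```bash
cat >> h.py <<'E'
S0=np.array([563.4,-27.]);SY=np.radians(7.6)
ex=np.array([np.cos(SY),np.sin(SY)]);ey=np.array([-np.sin(SY),np.cos(SY)])
def tofr(p): d=np.array(p[:2])-S0; return d@ex,d@ey
def tcpfor(x,y,deg,c=71):
    p=S0+x*ex+y*ey; a=SY+np.radians(deg); t=p-c*np.array([-np.sin(a),np.cos(a)])
    return [*t,66,a+np.pi/2]
def rows(wps,op):
    c=cmd();A=rotd(c[3]);out=[]
    for w in wps:
        s=np.round(A.T@(np.array(w[:3])-c[:3])/200,3);t=round(-(w[3]-c[3])/np.radians(45),3)
        out.append([[0,0,float(t)],s.tolist(),op])
    print(out)
    json.dump(list(map(float,np.array(c[:3])+A@s*200))+[float(c[3]-t*np.radians(45))],open("cmd.json","w"))
def rosette(im,cal,guess,z,rad=26):
    """reddish blob near guess (px) inside the pale panel"""
    lab=cv2.cvtColor(im,cv2.COLOR_RGB2LAB).astype(int); hsv=cv2.cvtColor(im,cv2.COLOR_RGB2HSV)
    m=((lab[:,:,1]>143)).astype(np.uint8); k=np.zeros_like(m);cv2.circle(k,tuple(int(v) for v in guess),rad,1,-1);m&=k
    v,u=np.nonzero(m);return len(u),(u.mean(),v.mean()),atz(cal,(u.mean(),v.mean()),z)
E
python3 - <<'E'
from h import *
np.set_printoptions(precision=1,suppress=True)
cal=json.load(open("w2.json"));im=cv2.imread("pics/w2.png")[:,:,::-1].copy()
lab=cv2.cvtColor(im,cv2.COLOR_RGB2LAB)
for p in((337,190),(337,180),(312,190),(312,210),(330,40),(285,160),(240,150)): print(p,lab[p[1],p[0]])
print(rosette(im,cal,(337,190),80))
print(tofr((583.25,-184)))
go((560,-360,200,.6),(575,-310,200,1.1),(580.9,-267,170,1.543),(580.9,-267,66,1.543),start=[537.3,-381.3,189.2,-.081])
E
```

```text
(337, 190) [ 88 142 155]
(337, 180) [ 99 144 157]
(312, 190) [101 135 150]
(312, 210) [131 133 154]
(330, 40) [ 67 139 149]
(285, 160) [129 132 155]
(240, 150) [115 139 152]
(325, (np.float64(336.43384615384616), np.float64(188.88615384615386)), array([ 582.9, -183.4,   80. ]))
(np.float64(-1.0886247963750972), np.float64(-158.24612916609593))
[[0, 0, -0.867], [0.105, -0.115, -0.054]] rows 5 
[[0, 0, -0.637], [0.203, -0.165, -0.0]] rows 4 
[[0, 0, -0.564], [0.205, -0.071, 0.15]] rows 3 
[[0, 0, 0.0], [-0.0, -0.0, 0.52]] rows 3
```

Request:
step_arm --moves '[[[0, 0, -0.867], [0.105, -0.115, -0.054], 0.2], [[0, 0, -0.867], [0.105, -0.115, -0.054], 0.2], [[0, 0, -0.867], [0.105, -0.115, -0.054], 0.2], [[0, 0, -0.867], [0.105, -0.115, -0.054], 0.2], [[0, 0, -0.867], [0.105, -0.115, -0.054], 0.2], [[0, 0, -0.867], [0.105, -0.115, -0.054], 0.2]]'

```text
clock: 18.55
eef_pos: [559.5, -359.7, 198.2]
tcp_rot: [-3.139, 0.001, 0.601]
contact_force: [-0.4, -0.8, 0.1]
opening: 0.601
grasp_force: 0.0
```

Request:
step_arm --moves '[[[0, 0, -0.637], [0.203, -0.165, 0], 0.2], [[0, 0, -0.637], [0.203, -0.165, 0], 0.2], [[0, 0, -0.637], [0.203, -0.165, 0], 0.2], [[0, 0, -0.637], [0.203, -0.165, 0], 0.2], [[0, 0, -0.637], [0.203, -0.165, 0], 0.2]]'

```text
clock: 19.05
eef_pos: [574.8, -309.7, 198.9]
tcp_rot: [-3.14, -0.0, 1.098]
contact_force: [0.6, -0.0, 0.4]
opening: 0.599
grasp_force: 0.0
```

Request:
step_arm --moves '[[[0, 0, -0.564], [0.205, -0.071, 0.15], 0.2], [[0, 0, -0.564], [0.205, -0.071, 0.15], 0.2], [[0, 0, -0.564], [0.205, -0.071, 0.15], 0.2], [[0, 0, -0.564], [0.205, -0.071, 0.15], 0.2], [[0, 0, -0.564], [0.205, -0.071, 0.15], 0.2], [[0, 0, -0.564], [0.205, -0.071, 0.15], 0.2]]'

```text
clock: 19.65
eef_pos: [581.0, -267.3, 169.8]
tcp_rot: [-3.142, -0.0, 1.538]
contact_force: [0.1, -0.8, 1.0]
opening: 0.597
grasp_force: 0.0
```

Request:
step_arm --moves '[[[0, 0, 0], [0, 0, 0.2], 0.2], [[0, 0, 0], [0, 0, 0.4], 0.2], [[0, 0, 0], [0, 0, 0.47], 0.2], [[0, 0, 0], [0, 0, 0.5], 0.2], [[0, 0, 0], [0, 0, 0.52], 0.2], [[0, 0, 0], [0, 0, 0.52], 0.2], [[0, 0, 0], [0, 0, 0.52], 0.2]]'

```text
clock: 20.35
eef_pos: [582.0, -267.5, 67.3]
tcp_rot: [3.14, 0.001, 1.542]
contact_force: [0.1, 0.5, -0.6]
opening: 0.599
grasp_force: 0.0
```

```bash
python3 - <<'E'
from h import *
np.set_printoptions(precision=1,suppress=True)
s=telemetry.sense();print(s["clock"],s["eef_pos"],s["contact_force"],s["tcp_rot"])
im=imaging.grab_frame("wrist");cal=imaging.calibration("wrist")
print(rosette(im,cal,proj(cal,(582.9,-183.4,80)),80,60))
# contact at ~c=71: advance over the 12 mm clearance, then start
rows([tcpfor(-1.1,-158.2-k,-9.2) for k in (9,6,3,0,-3,-6,-9,-12)],.2)
rows([tcpfor(-1.1,-146.2+6*k,-9.2+.8*k) for k in range(1,9)],.2)
rows([tcpfor(-1.1+.05*k,-98.2+6*k,max(0,-2.8+.0)+(-2.8+.7*k if k<4 else 0)) for k in range(1,9)],.2)
E
```

```text
20.35 [ 582.  -267.5   67.3] [ 0.1  0.5 -0.6] [3.1 0.  1.5]
(6907, (np.float64(317.83234399884174), np.float64(81.20602287534385)), array([ 583. , -182.9,   80. ]))
[[[0, 0, 0.0], [0.016, 0.007, 0.0], 0.2], [[0, 0, 0.0], [0.03, 0.005, 0.0], 0.2], [[0, 0, 0.0], [0.045, 0.002, 0.0], 0.2], [[0, 0, 0.0], [0.06, 0.0, 0.0], 0.2], [[0, 0, 0.0], [0.075, -0.002, -0.0], 0.2], [[0, 0, 0.0], [0.09, -0.005, -0.0], 0.2], [[0, 0, 0.0], [0.104, -0.007, -0.0], 0.2], [[0, 0, 0.0], [0.119, -0.009, -0.0], 0.2]]
[[[0, 0, -0.017], [0.03, -0.0, -0.0], 0.2], [[0, 0, -0.035], [0.06, -0.0, -0.0], 0.2], [[0, 0, -0.053], [0.089, 0.0, 0.0], 0.2], [[0, 0, -0.071], [0.119, 0.0, 0.0], 0.2], [[0, 0, -0.088], [0.149, 0.0, 0.0], 0.2], [[0, 0, -0.106], [0.179, 0.0, 0.0], 0.2], [[0, 0, -0.124], [0.209, 0.001, 0.0], 0.2], [[0, 0, -0.142], [0.239, 0.001, 0.0], 0.2]]
[[[0, 0, -0.015], [0.03, 0.003, 0.0], 0.2], [[0, 0, -0.031], [0.06, 0.006, 0.0], 0.2], [[0, 0, -0.046], [0.091, 0.009, 0.0], 0.2], [[0, 0, -0.062], [0.121, 0.012, 0.0], 0.2], [[0, 0, -0.062], [0.151, 0.011, 0.0], 0.2], [[0, 0, -0.062], [0.181, 0.01, 0.0], 0.2], [[0, 0, -0.062], [0.211, 0.009, 0.0], 0.2], [[0, 0, -0.062], [0.241, 0.007, 0.0], 0.2]]
```

Request:
step_arm --moves '[[[0, 0, 0.0], [0.016, 0.007, 0.0], 0.2], [[0, 0, 0.0], [0.03, 0.005, 0.0], 0.2], [[0, 0, 0.0], [0.045, 0.002, 0.0], 0.2], [[0, 0, 0.0], [0.06, 0.0, 0.0], 0.2], [[0, 0, 0.0], [0.075, -0.002, 0.0], 0.2], [[0, 0, 0.0], [0.09, -0.005, 0.0], 0.2], [[0, 0, 0.0], [0.104, -0.007, 0.0], 0.2], [[0, 0, 0.0], [0.119, -0.009, 0.0], 0.2]]'

```text
clock: 21.2
eef_pos: [580.0, -243.2, 66.0]
tcp_rot: [3.141, 0.0, 1.543]
contact_force: [0.7, -1.6, -0.3]
opening: 0.602
grasp_force: 0.9
```

```bash
cat >> h.py <<'E'
def panel_pose(im,cal,g,z=82):
    """pose from the rosette (Otsu on b/a inside a patch) near world guess g"""
    u0,v0=proj(cal,(g[0],g[1],z)); s=abs(proj(cal,(g[0]+20,g[1],z))[0]-u0)
    lab=cv2.cvtColor(im,cv2.COLOR_RGB2LAB)[:,:,1]
    k=np.zeros(lab.shape,bool);cv2.circle(kk:=k.astype(np.uint8),(int(u0),int(v0)),int(s*1.5),1,-1);k=kk>0
    t,_=cv2.threshold(lab[k].reshape(-1,1),0,255,cv2.THRESH_OTSU)
    m=((lab>t)&k).astype(np.uint8)
    n,L,st,ce=cv2.connectedComponentsWithStats(m);i=1+st[1:,4].argmax();m=L==i
    v,u=np.nonzero(m);P=np.array([atz(cal,q,z)[:2] for q in zip(u,v)]);c=P.mean(0)
    d=P-c;rr=np.hypot(*d.T);a=np.arctan2(d[:,1],d[:,0]);w=(rr>8)&(rr<22)
    yaw=np.degrees(np.angle(np.mean(np.exp(8j*a[w]))))/8
    return len(u),t,rr.max(),c,tofr(c),yaw,yaw-7.6
E
python3 - <<'E'
from h import *
np.set_printoptions(precision=1,suppress=True)
s=telemetry.sense();print(s["clock"],s["eef_pos"],s["contact_force"],s["tcp_rot"])
cal=json.load(open("w2.json"));im=cv2.imread("pics/w2.png")[:,:,::-1].copy();print("before",panel_pose(im,cal,(583,-184)))
im=imaging.grab_frame("wrist");cal=imaging.calibration("wrist");cv2.imwrite("pics/p1.png",im[:,:,::-1])
print(panel_pose(im,cal,(582,-172)))
for d in imaging.mark_of("wrist","panel")[:2]: print(d["conf"],d["xy"],tofr(atz(cal,d["xy"],62)))
E
```

```text
21.2 [ 580.  -243.2   66. ] [ 0.7 -1.6 -0.3] [3.1 0.  1.5]
before (282, 138.0, np.float64(23.499681804637422), array([ 571.1, -194.9]), (np.float64(-14.54588797395334), np.float64(-167.4189858819413)), np.float64(-3.266646410629869), np.float64(-10.866646410629869))
(1523, 140.0, np.float64(8.659567595489799), array([ 581.7, -170.9]), (np.float64(-0.9292997905180795), np.float64(-145.02253644497134)), np.float64(-2.7225031413910394), np.float64(-10.322503141391039))
0.91 [320.2, 113.5] (np.float64(-1.2164602446147055), np.float64(-145.05430273340573))
0.68 [601.0, 190.2] (np.float64(128.04304831413742), np.float64(-202.4925354076467))
```

The panel follows as planned (at (-1,-145) in the stand frame), so I keep pushing.

Request:
step_arm --moves '[[[0, 0, -0.017], [0.03, 0, 0], 0.2], [[0, 0, -0.035], [0.06, 0, 0], 0.2], [[0, 0, -0.053], [0.089, 0.0, 0.0], 0.2], [[0, 0, -0.071], [0.119, 0.0, 0.0], 0.2], [[0, 0, -0.088], [0.149, 0.0, 0.0], 0.2], [[0, 0, -0.106], [0.179, 0.0, 0.0], 0.2], [[0, 0, -0.124], [0.209, 0.001, 0.0], 0.2], [[0, 0, -0.142], [0.239, 0.001, 0.0], 0.2]]'

```text
clock: 22.1
eef_pos: [581.5, -194.9, 65.9]
tcp_rot: [-3.142, -0.0, 1.656]
contact_force: [0.0, -1.2, 0.5]
opening: 0.6
grasp_force: 0.7
```

Request:
step_arm --moves '[[[0, 0, -0.015], [0.03, 0.003, 0.0], 0.2], [[0, 0, -0.031], [0.06, 0.006, 0.0], 0.2], [[0, 0, -0.046], [0.091, 0.009, 0.0], 0.2], [[0, 0, -0.062], [0.121, 0.012, 0.0], 0.2], [[0, 0, -0.062], [0.151, 0.011, 0.0], 0.2], [[0, 0, -0.062], [0.181, 0.01, 0.0], 0.2], [[0, 0, -0.062], [0.211, 0.009, 0.0], 0.2], [[0, 0, -0.062], [0.241, 0.007, 0.0], 0.2]]'

```text
clock: 22.9
eef_pos: [579.0, -147.0, 66.0]
tcp_rot: [3.141, 0.0, 1.703]
contact_force: [0.5, -2.4, 2.3]
opening: 0.601
grasp_force: 1.2
```

```bash
python3 - <<'E'
from h import *
np.set_printoptions(precision=1,suppress=True)
s=telemetry.sense();print(s["clock"],s["eef_pos"],s["contact_force"],s["tcp_rot"],cmd())
im=imaging.grab_frame("wrist");cal=imaging.calibration("wrist");cv2.imwrite("pics/p2.png",im[:,:,::-1])
print(panel_pose(im,cal,S0+ey*-49))
for d in imaging.mark_of("wrist","panel")[:2]: print(d["conf"],d["xy"],tofr(atz(cal,d["xy"],62)))
im=imaging.grab_frame("top");cal=imaging.calibration("top")
for d in imaging.mark_of("top","panel")[:2]: print(d["conf"],d["xy"],tofr(atz(cal,d["xy"],62)))
E
```

```text
22.9 [ 579. -147.   66.] [ 0.5 -2.4  2.3] [3.1 0.  1.7] [578.6327965958508, -147.16832028730903, 66.0, 1.7034246272390023]
(1520, 140.0, np.float64(8.715009007296832), array([569.1, -75. ]), (np.float64(-0.7091246759313211), np.float64(-48.310027654196645)), np.float64(-16.139571786358427), np.float64(-23.739571786358425))
0.91 [317.9, 114.3] (np.float64(-2.0948061434038534), np.float64(-48.75840629135414))
0.72 [349.9, 187.6] (np.float64(1.0089241240147613), np.float64(-48.68213810491714))
```

```bash
python3 - <<'E'
from h import *
rows([tcpfor(-.3+.12*k,-48.6+4.6*k,0,72.4) for k in range(1,9)],.2)
E
```

```text
[[[0, 0, -0.0], [0.024, 0.003, 0.0], 0.2], [[0, 0, -0.0], [0.047, 0.004, 0.0], 0.2], [[0, 0, -0.0], [0.07, 0.004, 0.0], 0.2], [[0, 0, -0.0], [0.093, 0.005, 0.0], 0.2], [[0, 0, -0.0], [0.116, 0.005, 0.0], 0.2], [[0, 0, -0.0], [0.139, 0.006, 0.0], 0.2], [[0, 0, -0.0], [0.162, 0.007, 0.0], 0.2], [[0, 0, -0.0], [0.185, 0.007, 0.0], 0.2]]
```

Request:
step_arm --moves '[[[0, 0, 0], [0.024, 0.001, 0.0], 0.2], [[0, 0, 0], [0.047, 0.002, 0.0], 0.2], [[0, 0, 0], [0.07, 0.003, 0.0], 0.2], [[0, 0, 0], [0.093, 0.004, 0.0], 0.2], [[0, 0, 0], [0.116, 0.005, 0.0], 0.2], [[0, 0, 0], [0.139, 0.006, 0.0], 0.2], [[0, 0, 0], [0.162, 0.007, 0.0], 0.2], [[0, 0, 0], [0.185, 0.007, 0.0], 0.2]]'

```text
clock: 23.9
eef_pos: [575.4, -110.0, 65.9]
tcp_rot: [3.141, 0.0, 1.703]
contact_force: [0.5, -0.5, -0.5]
opening: 0.602
grasp_force: 0.3
```

```bash
python3 - <<'E'
from h import *
np.set_printoptions(precision=1,suppress=True)
s=telemetry.sense();print(s["clock"],s["eef_pos"],s["contact_force"],s["tcp_rot"],cmd(),tofr(s["eef_pos"]))
im=imaging.grab_frame("wrist");cal=imaging.calibration("wrist");cv2.imwrite("pics/p3.png",im[:,:,::-1])
print(panel_pose(im,cal,S0+ey*-12,80))
for d in imaging.mark_of("wrist","panel")[:1]: print(d["conf"],d["xy"],tofr(atz(cal,d["xy"],60)))
im=imaging.grab_frame("top");cal=imaging.calibration("top")
for d in imaging.mark_of("top","panel")[:1]: print(d["conf"],d["xy"],tofr(atz(cal,d["xy"],60)))
E
```

```text
23.9 [ 575.4 -110.    65.9] [ 0.5 -0.5 -0.5] [3.1 0.  1.7] [575.1276283144165, -110.30812773058429, 66.0, 1.7034246272390023] (np.float64(0.9077186515032561), np.float64(-83.88684417445221))
(1462, 137.0, np.float64(8.70809615774787), array([565.8, -38.2]), (np.float64(0.8950779586851237), np.float64(-11.457881551201133)), np.float64(-1.4606660499727215), np.float64(-9.06066604997272))
0.73 [321.9, 116.0] (np.float64(1.0715697132307431), np.float64(-12.788002672871462))
0.94 [335.7, 187.9] (np.float64(5.111423129991113), np.float64(-12.557227440604889))
```

Request:
step_arm --moves '[[[0, 0, 0], [0.015, 0, 0], 0.2], [[0, 0, 0], [0.03, -0.001, 0], 0.2], [[0, 0, 0], [0.043, -0.002, 0], 0.2], [[0, 0, 0], [0.053, -0.002, 0], 0.2], [[0, 0, 0], [0.06, -0.003, 0], 0.2], [[0, 0, 0], [0.06, -0.003, 0], 0.2], [[0, 0, 0], [0.06, -0.003, 0], 0.2]]'

```text
clock: 24.8
eef_pos: [573.0, -98.4, 65.8]
tcp_rot: [-3.141, -0.0, 1.703]
contact_force: [0.1, 0.5, -0.6]
opening: 0.599
grasp_force: 0.0
```

Request:
step_arm --moves '[[[0, 0, 0], [-0.05, 0, 0], 0.2], [[0, 0, 0], [-0.15, 0, 0], 0.2], [[0, 0, 0], [-0.15, 0, -0.2], 0.2], [[0, 0, 0], [-0.15, 0, -0.4], 0.2], [[0, 0, 0], [-0.2, 0, -0.6], 0.2], [[0, 0, 0], [-0.3, 0, -0.9], 0.2], [[0, 0, 0], [-0.3, 0, -0.9], 0.2], [[0, 0, 0], [-0.3, 0, -0.9], 0.2]]'

```text
clock: 25.6
eef_pos: [582.4, -159.6, 248.3]
tcp_rot: [3.137, 0.002, 1.702]
contact_force: [-0.2, 0.0, -0.3]
opening: 0.596
grasp_force: 0.0
```

```bash
python3 - <<'E'
from h import *
np.set_printoptions(precision=1,suppress=True)
s=telemetry.sense();print(s["clock"],s["eef_pos"],s["contact_force"],s["tcp_rot"])
im=imaging.grab_frame("wrist");cal=imaging.calibration("wrist");cv2.imwrite("pics/f.png",im[:,:,::-1])
json.dump({k:np.array(v).tolist() for k,v in cal.items()},open("f.json","w"))
print(panel_pose(im,cal,S0,80))
for d in imaging.mark_of("wrist","panel")[:1]: print(d["conf"],d["xy"],tofr(atz(cal,d["xy"],60)))
for n in("stand_top","chip0"):
  for d in imaging.mark_of("wrist",n)[:3]: print(n,d["conf"],d["xy"],tofr(atz(cal,d["xy"],60)))
# panel outline: best edge-aligned pose in the picture
g=cv2.GaussianBlur(im,(3,3),0).astype(float);gx=np.abs(cv2.Sobel(g,-1,1,0)).sum(2);gy=np.abs(cv2.Sobel(g,-1,0,1)).sum(2);G=np.sqrt(np.minimum(np.hypot(gx,gy),400))
def score(x,y,dg):
    a=SY+np.radians(dg);c=S0+x*ex+y*ey;e1=np.array([np.cos(a),np.sin(a)]);e2=np.array([-e1[1],e1[0]]);t=np.linspace(-1,1,60)
    P=[(s*50,60*k) for s in(-1,1) for k in t]+[(50*k,s*60) for s in(-1,1) for k in t]
    uv=np.array([proj(cal,(*(c+p*e1+q*e2),80)) for p,q in P],np.float32)
    return cv2.remap(G.astype(np.float32),uv[:,:1],uv[:,1:],cv2.INTER_LINEAR).mean()
from scipy.optimize import brute
print(brute(lambda p:-score(*p),[slice(-5,5.1,1),slice(-5,5.1,1),slice(-4,4.1,1)],full_output=True)[:2])
E
```

```text
25.6 [ 582.4 -159.6  248.3] [-0.2  0.  -0.3] [3.1 0.  1.7]
(448, 136.0, np.float64(16.63259495968194), array([578. , -18.3]), (np.float64(15.654721459094397), np.float64(6.681272120584614)), np.float64(-21.46074946268187), np.float64(-29.06074946268187))
0.86 [320.0, 39.6] (np.float64(-1.4466802465666904), np.float64(-0.6267673908798834))
chip0 0.69 [238.8, 58.1] (np.float64(-79.88417503388123), np.float64(-16.70624581923021))
chip0 0.63 [245.8, 61.4] (np.float64(-73.34924003079819), np.float64(-19.644310903617875))
chip0 0.5 [239.9, 37.6] (np.float64(-77.38118072467131), np.float64(1.1367965841212462))
(array([-1.4,  1.1, -0. ]), np.float64(-10.461430549621582))
```

```bash
python3 - <<'E'
from h import *
go((565,-120,330,1.571),start=[580.87,-157.96,246,1.7034])
E
```

```text
[[0, 0, 0.169], [0.199, -0.054, -0.42]] rows 2
```

Request:
step_arm --moves '[[[0, 0, 0.169], [0.199, -0.054, -0.42], 0.2], [[0, 0, 0.169], [0.199, -0.054, -0.42], 0.2], [[0, 0, 0.169], [0.199, -0.054, -0.42], 0.2], [[0, 0, 0.169], [0.199, -0.054, -0.42], 0.2], [[0, 0, 0.169], [0.199, -0.054, -0.42], 0.2], [[0, 0, 0.169], [0.199, -0.054, -0.42], 0.2], [[0, 0, 0.169], [0.199, -0.054, -0.42], 0.2]]'

```text
clock: 26.5
eef_pos: [564.7, -120.2, 328.4]
tcp_rot: [-3.139, -0.0, 1.57]
contact_force: [0.6, 0.4, 0.3]
opening: 0.598
grasp_force: 0.0
```

```bash
cat > fit.py <<'E'
from h import *
from scipy.optimize import brute
np.set_printoptions(precision=2,suppress=True)
s=telemetry.sense();print(s["clock"],s["eef_pos"],s["tcp_rot"])
im=imaging.grab_frame("wrist");cal=imaging.calibration("wrist");cv2.imwrite("pics/g.png",im[:,:,::-1])
json.dump({k:np.array(v).tolist() for k,v in cal.items()},open("g.json","w"))
for n,z in(("panel",60),("chip0",0)):
  for d in imaging.mark_of("wrist",n)[:3]: print(n,d["conf"],d["xy"],tofr(atz(cal,d["xy"],z)))
for d in imaging.mark_of("wrist","scraper")[:2]: print("scr",d["conf"],atz(cal,d["xy"],60))
g=cv2.GaussianBlur(im,(3,3),0).astype(float);G=np.sqrt(np.minimum(np.hypot(np.abs(cv2.Sobel(g,-1,1,0)).sum(2),np.abs(cv2.Sobel(g,-1,0,1)).sum(2)),400)).astype(np.float32)
def fit(name,x0,y0,segs,z):
    def f(p):
        a=SY+np.radians(p[2]);c=S0+(x0+p[0])*ex+(y0+p[1])*ey;e1=np.array([np.cos(a),np.sin(a)]);e2=np.array([-e1[1],e1[0]])
        P=[np.array(A)+(np.array(B)-A)*t for A,B in segs for t in np.linspace(0,1,50)]
        uv=np.array([proj(cal,(*(c+q[0]*e1+q[1]*e2),z)) for q in P],np.float32)
        return -cv2.remap(G,uv[:,:1],uv[:,1:],cv2.INTER_LINEAR).mean()
    r_=brute(f,[slice(-5,5.1,1),slice(-5,5.1,1),slice(-3,3.1,1)],full_output=True);print(name,r_[0],r_[1])
box=lambda a,b:[((-a,-b),(a,-b)),((a,-b),(a,b)),((a,b),(-a,b)),((-a,b),(-a,-b))]
fit("panel",0,0,box(50,60),80)
fit("platform",0,-160,box(80,85),62)
fit("stand",0,0,[((-70,-28),(-70,28)),((70,-28),(70,28)),((-70,-28),(-52,-28)),((52,-28),(70,-28)),((-70,28),(-52,28)),((52,28),(70,28))],60)
E
python3 fit.py
```

```text
26.5 [ 564.73 -120.25  328.43] [-3.14 -0.    1.57]
panel 0.92 [323.4, 86.5] (np.float64(2.506844486502723), np.float64(0.19107624422272693))
panel 0.43 [266.4, 108.5] (np.float64(-72.46618674311573), np.float64(-16.23332035864343))
chip0 0.61 [265.4, 107.0] (np.float64(-84.1254981139519), np.float64(-14.022782415446944))
chip0 0.54 [256.6, 91.5] (np.float64(-92.60442067563547), np.float64(8.543567623388261))
chip0 0.53 [261.5, 104.0] (np.float64(-88.93151311776549), np.float64(-9.18403856362625))
scr 0.8 [ 542.9  -376.79   60.  ]
scr 0.45 [ 748.96 -205.5    60.  ]
panel [ 0.68 -0.69  0.  ] -16.55556869506836
platform [-0.   1.4 -0. ] -18.2470645904541
stand [0.  0.7 0. ] -11.26651382446289
```

```bash
python3 -c "
from h import *
print(r.sign_off())"
```

```text
the job is handed in; nothing more can be done
None
```

I handed the job in at about 27 s of the 64 s: the three chips are on the bench past the stand's end, the scraper block stands on its ledge, and the panel rests square on the stand, 1–2 mm off centre by camera; no verdict came back.

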